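# Fit the fish stop pin into the filleting board's hidden socket

### The job

Take the blue-handled stop pin out of the rack and fit it in the white filleting board: its socket lies flush and unseen somewhere inside the blue ring, so sweep the pin's end lightly over the board until it drops in, then, still holding it, press it gently down until the handle sits fully home on the board. Never bear down or shove on the board with more than about 5 kg. Leave the pin standing there on its own, the red and yellow pins in the rack, and the cup and jar where they are.

Things in the scene. Friction and masses are not known exactly. Their poses are not given: they have to be found in the camera images.
- board: White plastic filleting board, fixed and rigid, 200 x 260 x 40 mm (x, y, z). Origin: centre of its underside, on the table; z up. Flat top 40 mm above the origin, with a thin blue inlaid ring of 52 mm diameter (4 mm wide) round its centre. A pin's end that is not over the hidden socket rests on this top.
- ring_centre (a point): Centre of the blue ring, on the board's top. Inside the ring is one round blind socket, 18 mm wide (2 mm play), straight down; its centre is 4 to 11 mm from this point, each time elsewhere and not given. A white spring plug (under 1 N) closes it flush, so it cannot be seen; the plug sinks ahead of the pin, up to 23.5 mm.
- blue_pin_mid (a point): Middle of the blue handle, on the axis, 50 mm above the shank's end. The pin: round blue plastic handle, 26 mm diameter, 60 mm tall; below it a steel shank, 16 mm diameter, 20 mm long; 0.12 to 0.19 kg; z along the axis to the handle. Home: the handle's flat underside rests on the board's top, shank wholly in the socket; its weight holds it down against the spring.
- blue_pin_tip (a point): Centre of the lower end of the blue pin's shank, 50 mm below blue_pin_mid along the axis; the end has a 1.2 mm bevel round it
- rack: Dark steel rack, fixed, 70 x 200 x 30 mm (x, y, z). Origin: centre of its underside, on the table. Three holes of 19.5 mm in a row along its y, 62 mm apart, the middle one at its centre. The pins stand in them upright, handles resting on its top (handle middles 60 mm above the table), 36 mm free between handles; which pin stands where changes.
- red_pin_mid (a point): middle of the red grip of the red-handled stop pin, on its axis, 50 mm above the end of its shank; same shape as the blue one; leave alone
- yellow_pin_mid (a point): middle of the yellow grip of the yellow-handled stop pin, on its axis, 50 mm above the end of its shank; same shape as the blue one; leave alone
- cup: white cup, 70 mm in diameter, 75 mm tall; origin at the centre of its foot; leave alone
- jar: glass jar, 72 mm in diameter, 90 mm tall; origin at the centre of its foot; leave alone
Mind the look-alikes: they are no part of the job. What is shaped like the part that bears blue_pin_mid but green or turquoise is not meant.

How it is judged (in metres and radians):
On the way, in this order (a step that is already met when the one before it is completed fails the run):
1. the blue pin is lifted clear of the rack in the grip (height (world z) of blue_pin_tip above 0.045 m and contact force between the fingers and blue_pin above 1 N), for 0.1 s.
2. the pin has gone more than 6 mm into the socket while still gripped (horizontal distance between blue_pin_tip and ring_centre below 0.02 m and z of blue_pin_tip in the frame of ring_centre below -0.006 m and contact force between the fingers and blue_pin above 1 N), for 0.1 s.
At the end, for the whole second after the job is handed in: The blue pin stands at rest in the board's socket, released, its shank at least 18 of its 20 mm below the board's top, within 20 mm of the ring's centre and within 0.08 rad of upright; the red and yellow pins are within 20 mm and the cup and jar within 40 mm of where they started (horizontal distance between blue_pin_tip and ring_centre below 0.02 m and z of blue_pin_tip in the frame of ring_centre below -0.018 m and angle between blue_pin_tip's own z axis and vertical below 0.08 rad and linear speed of blue_pin below 0.02 m/s and distance of each of red_pin_mid, yellow_pin_mid from where it was at the start of the episode below 0.02 m and distance of each of cup, jar from where it was at the start of the episode below 0.04 m); the robot touches nothing.
It fails at once if the blue pin is pressed or shoved against the board with more than 50 N (contact force between blue_pin and board above 50 N).
It fails at once if the robot itself presses on the board with more than 50 N (contact force between any of the fingers, the arm and board above 50 N).
It fails at once if the red or yellow pin is taken out of the rack or shoved over (distance of any of red_pin_mid, yellow_pin_mid from where it was at the start of the episode above 0.02 m).
It fails at once if the cup or the jar is shifted by more than 40 mm (distance of any of cup, jar from where it was at the start of the episode above 0.04 m).
It also fails if it takes over 54 s, if anything falls off the work surface, if the arm or the gripper's body presses on something with over 40 N, if the wrist force passes 120 N, or if a joint passes its speed limit or range.

### The arm

A 6-joint arm with a two-finger parallel gripper is mounted at the origin on the work surface. World frame = base frame: x ahead of the robot, y to its left, z up, the work surface at z = 0. Lengths are in m, angles in degrees, forces in N, time in s.
With the tool pointing down it reaches from about 0.4 to 0.825 m from the base axis. Payload 7 kg.
Tool frame: the origin (TCP) lies midway between the tips of the shut fingers; the grasp point (between the pads) lies 19 mm behind it; z points along the fingers, x is the direction in which the jaws open and shut, and the axes are right-handed (so a half turn about z gives the same grasp; the last joint's range is limited). The gripper opens to 88 mm and grips with 3 to 60 N. Pads are 19 mm wide; open, the fingers measure 130 mm over their backs; the gripper's body (78 mm by 193 mm) begins 47 mm behind the grasp point.
Start: joints at [80.277, 20.546, 0.682, 0, -70.136, -16.507], TCP at [0.298, 0.605, 0.227] pointing down, gripper open.
Joint ranges: [-176.03, 176.03], [-82.01, 121.73], [-58.28, 71.71], [-173.87, 95.51], [-174.79, -0.11], [-173.66, 173.66]. Speed limits (degrees/s): [136.94, 136.94, 172.46, 180, 180, 180].

### API

Orientations are given as [roll, pitch, yaw] about the fixed x, y, z axes, in that order (R = Rz(yaw) Ry(pitch) Rx(roll)).
In Python, from plant import * gives the robot as it stands. The module is installed in compiled form; this text tells all that it offers.
- The arm moves only by the shell command python3 -m pendant 'ROWS' [OPENING]. ROWS is JSON, a list that holds one entry, the list of rows, each a list of 6 numbers: the shift along the world's x, y, z in mm, then the turn, a rotation vector about the world's x, y, z in degrees. A call has 1 to 10 rows; each row is the pose to reach, as a shift and turn from the pose commanded when the call began; what a row does not reach only later rows make up. A row lasts 1/8 s, in which the tool goes at most 62.5 mm and 10.7 degrees, less where a joint would pass 70% of its speed; a pose out of reach is approached as far as the arm can. A call with a gripper value outside its range is refused whole. OPENING is the closure, from -1 (fully open) to 1 (shut), set as the call begins (- or left out, the last holds). The fingers move at their own pace and stop on an object; the grip force is fixed at half the most. Time passes only in rows, so rows that repeat a pose let the fingers close. It gives the time, the measured TCP pose, the force and the opening at its end, in the units of the state.
- get_obs(): the state, without advancing time (a new reading comes with each control period).
- snapshot(name): name is "scene" or "top"; returns a dict with "pixels" (400x640x3 uint8, red, green, blue), "depth" (400x640 float32, m along the optical axis (not along the pixel's ray), 0 where there is no reading), "fx", "fy", "cx", "cy" (pixels), "dist" ([k1, k2, p1, p2, k3] as OpenCV has them; the pictures are not rectified), "pose" (4x4, takes a point from camera to world coordinates). Camera axes: x right, y down, z forward; pixel columns grow to the right and rows downward; lengths in m; the calibration is good to about 2 mm. A picture is of the moment at which its call begins.
- close_job(): hands the job in, once; it reports no verdict.
The state is a dict: "clock": time; "joint_pos": joint angles; "qvel": joint speeds; "tau": joint torques, N m; "tool_pos": TCP position; "orientation": TCP orientation; "force": force on the tool from outside, world axes, zero at the start; "moment": the same for the moment, N m; "opening": finger opening in m.
Only numpy, scipy, OpenCV 4.12 (cv2) and the standard library are available. Lean on these libraries where they do the work, as an engineer would, in place of code of your own. Each camera call takes 0.05 s, during which the arm holds its last target. There are 200 camera calls.

## Working session

There is one attempt and no reset: what is moved stays moved. The work goes in short steps, Python scripts to look and compute and a shell command to move; the robot and the scene stay as the last step left them, time stands still between calls to the robot, and variables do not carry over. Pictures are saved under pics/ and viewed, about 8 in all and at most 12, crops included, and the job is handed in when it is done.

```bash
mkdir -p pics; cat > h.py <<'E'
from plant import *
import numpy as np, cv2
def ray(s,uv,z):
    K=np.array([[s["fx"],0,s["cx"]],[0,s["fy"],s["cy"]],[0,0,1]]);P=np.array(s["pose"])
    n=cv2.undistortPoints(np.array(uv,float).reshape(-1,1,2),K,np.array(s["dist"],float)).reshape(-1,2)
    d=np.c_[n,np.ones(len(n))]@P[:3,:3].T; o=P[:3,3]
    return o+d*((z-o[2])/d[:,2])[:,None]
def save(s,name): cv2.imwrite("pics/"+name,s["pixels"][:,:,::-1])
E
python3 - <<'E'
from h import *
for n in("scene","top"):
    s=snapshot(n); save(s,n+"0.png"); np.save(n+"0.npy",s,allow_pickle=True); print(np.round(s["pose"],3).tolist(),s["fx"])
print(get_obs())
E
```

```text
[[0.898, 0.236, -0.372, 0.83], [0.441, -0.477, 0.76, -0.652], [0.002, -0.847, -0.532, 0.439], [0.0, 0.0, 0.0, 1.0]] 365.2742829463601
[[0.01, -0.995, 0.097, 0.468], [-1.0, -0.008, 0.019, -0.156], [-0.018, -0.097, -0.995, 0.885], [0.0, 0.0, 0.0, 1.0]] 370.03223843310116
{'clock': 0.1, 'joint_pos': array([ 8.02768331e+01,  2.05878009e+01,  6.40388403e-01, -1.68845422e-02,
       -7.01366663e+01, -1.65075012e+01]), 'qvel': array([ 0.02315916, -0.05347144,  0.18636748,  0.08920608, -0.00316581,
        0.03129827]), 'tau': array([-1.88012500e-04, -5.84164274e+01,  2.93750417e+01,  7.01550812e+00,
        1.01170645e-02, -5.64229060e-05]), 'tool_pos': array([0.29817166, 0.60509529, 0.22572413]), 'orientation': array([-1.79991327e+02, -8.51237911e-02, -1.16236423e+02]), 'force': array([-0.69163321, -1.25042706,  0.24640419]), 'moment': array([-0.03596159,  0.04970076,  0.02397804]), 'opening': 0.08770627171451714}
```

View pics/scene0.png

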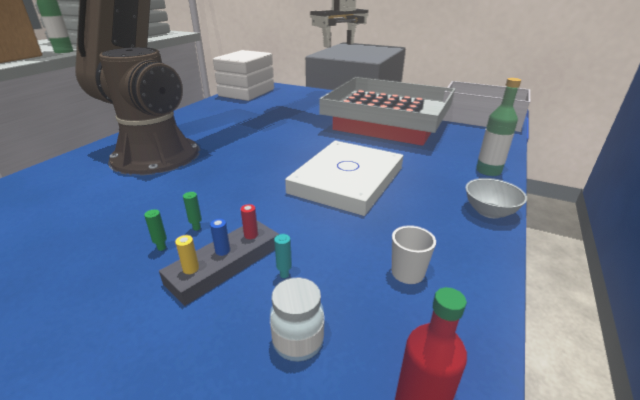

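View pics/top0.png

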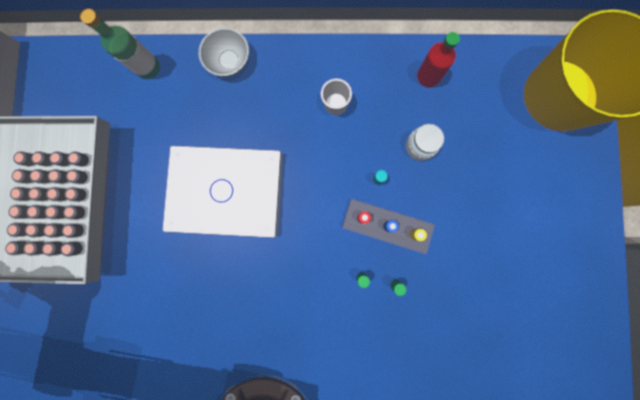

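The scene view shows the blue-handled pin at (220,237), between yellow (188,255) and red (249,220) in the dark rack. In the top view they are at (392,226), (420,235) and (365,217). The ring is at (221,191) in the top view and (348,166) in the scene view. The look-alikes are two green pins, top (364,281) and (400,289), and a turquoise one, top (381,177). The blue pin in the middle of the rack is the one meant, and I'll confirm it in a crop.

```bash
python3 - <<'E'
from h import *
out=[]
S={n:np.load(n+"0.npy",allow_pickle=True).item() for n in("scene","top")}
c=[S["scene"]["pixels"][180:310,130:310],S["top"]["pixels"][160:290,320:500]]
im=np.hstack([cv2.resize(x,None,fx=2.2,fy=2.2,interpolation=cv2.INTER_CUBIC) for x in c]); cv2.imwrite("pics/crop1.png",im[:,:,::-1])
def cents(s,mask,box):
    m=np.zeros(mask.shape,np.uint8);x0,y0,x1,y1=box;m[y0:y1,x0:x1]=mask[y0:y1,x0:x1]
    n,l,st,ce=cv2.connectedComponentsWithStats(m);i=1+np.argmax(st[1:,4]);return ce[i],st[i],(l==i)
for n,s in S.items():
    h=cv2.cvtColor(s["pixels"],cv2.COLOR_RGB2HSV);H,Sa,V=[h[...,i].astype(int) for i in range(3)]
    # ring on board
    box=(195,165,250,215) if n=="top" else (325,150,372,182)
    m=((Sa>60)&(H>100)&(H<135)).astype(np.uint8)
    ce,st,l=cents(s,m,box); ys,xs=np.where(l); p=ray(s,np.c_[xs,ys],0.04)
    A=np.c_[2*p[:,:2],np.ones(len(p))];q=np.linalg.lstsq(A,(p[:,:2]**2).sum(1),rcond=None)[0]
    print(n,"ring",q[:2],"r",np.sqrt(q[2]+q[0]**2+q[1]**2),"pix",st)
    for col,(lo,hi,bt,bs) in dict(red=(170,190,(350,205,378,230),(240,200,262,245)),yellow=(15,35,(405,222,432,248),(175,230,202,278)),blue=(100,125,(380,215,404,238),(208,215,232,258))).items():
        hh=np.where(H<10,H+180,H); mm=((hh>=lo)&(hh<=hi)&(Sa>120)&(V>90)).astype(np.uint8)
        ce,st,l=cents(s,mm,bt if n=="top" else bs); print(n,col,ce,st)
        if n=="top": print("  at z.09",ray(s,[ce],.09)[0])
        else:
            print("  at z.06",ray(s,[ce],.06)[0])
E
```

```text
scene ring [0.54136233 0.10440452] r 0.023062876630164493 pix [337 162   4   7   9]
scene red [248.90439276 222.12661499] [241 205  16  34 387]
  at z.06 [ 0.48618915 -0.22391435  0.06      ]
scene yellow [187.06226415 255.32641509] [176 235  22  39 530]
  at z.06 [ 0.45122969 -0.34269092  0.06      ]
scene blue [219.41192053 232.51788079] [208 215  24  41 755]
  at z.06 [ 0.45864794 -0.27209773  0.06      ]
top ring [0.54578813 0.10362347] r 0.025901165319366252 pix [210 179  23  24  85]
top red [363.95121951 217.3902439 ] [358 212  13  12  82]
  at z.09 [ 0.48535513 -0.22180397  0.09      ]
top yellow [418.28409091 234.25      ] [411 229  15  12  88]
  at z.09 [ 0.45057957 -0.33727522  0.09      ]
top blue [390.85714286 225.51428571] [384 220  15  12 105]
  at z.09 [ 0.46857181 -0.27913764  0.09      ]
```

View pics/crop1.png

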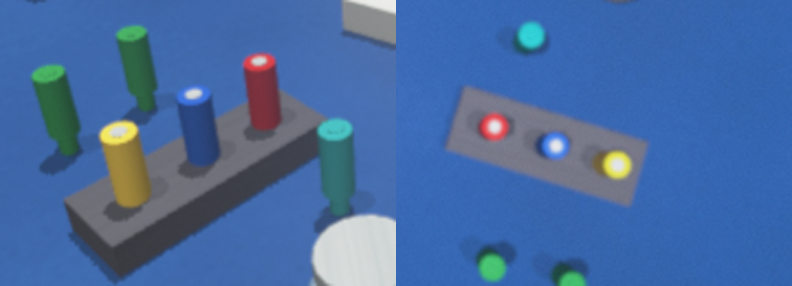

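The crop confirms it: the blue handle with the white dot is the middle pin in the rack. Next I refine the positions from the white dots on top, at z = 0.09.

```bash
python3 - <<'E'
from h import *
s=np.load("top0.npy",allow_pickle=True).item()
g=s["pixels"].astype(float).min(2); P=[]
for x,y in((365,217),(392,226),(420,235)):
    w=g[y-6:y+7,x-6:x+7]; w=np.where(w>150,w,0) ; yy,xx=np.mgrid[y-6:y+7,x-6:x+7]
    P.append([(w*xx).sum()/w.sum(),(w*yy).sum()/w.sum()])
W=ray(s,P,.09); print(np.round(P,1).tolist(),np.round(W,4).tolist(), np.linalg.norm(np.diff(W[:,:2],axis=0),axis=1))
d=W[0]-W[2];print("row angle",np.degrees(np.arctan2(d[1],d[0])))
s=np.load("scene0.npy",allow_pickle=True).item()
g=s["pixels"].astype(float).min(2); P=[]
for x,y in((248,208),(218,222),(185,240)):
    w=g[y-6:y+7,x-6:x+7]; w=np.where(w>130,w,0) ; yy,xx=np.mgrid[y-6:y+7,x-6:x+7]
    P.append([(w*xx).sum()/w.sum(),(w*yy).sum()/w.sum()])
print("scene",np.round(P,1).tolist(),np.round(ray(s,P,.09),4).tolist())
# ring scene
p=s["pixels"].astype(int); m=(p[...,2]-p[...,0]>25); m2=np.zeros_like(m);m2[155:178,330:368]=m[155:178,330:368]
ys,xs=np.where(m2);e=cv2.fitEllipse(np.c_[xs,ys].astype(np.float32));print("ring",len(xs),e,ray(s,[e[0]],.04))
E
```

```text
[[364.4, 217.2], [392.4, 225.8], [420.5, 234.5]] [[0.4857, -0.2228, 0.09], [0.4681, -0.2824, 0.09], [0.4501, -0.3419, 0.09]] [0.06214044 0.062144  ]
row angle 73.35084945623277
scene [[247.1, 207.4], [217.5, 222.2], [183.1, 238.8]] [[0.4845, -0.222, 0.09], [0.4669, -0.2809, 0.09], [0.4481, -0.34, 0.09]]
ring 62 ((347.68475341796875, 165.48814392089844), (9.446080207824707, 21.39947509765625), 91.94734191894531) [[0.5453898  0.10427089 0.04      ]]
```

```bash
python3 -m pendant '[[[25,-50,10,0,0,-8],[52,-100,10,0,0,-16],[80,-150,10,0,0,-24],[108,-200,10,0,0,-32],[135,-252,10,0,0,-40],[160,-304,10,0,0,-48],[185,-356,10,0,0,-56],[205,-408,10,0,0,-64],[220,-462,10,0,0,-72],[225,-516,10,0,0,-80.4]]]' -1
```

```text
clock: 1.35
tool_pos: [0.5236, 0.0876, 0.2361]
orientation: [-180.0, -0.0, 163.1]
force: [0.2, 0.1, -0.8]
opening: 0.0877
```

```bash
python3 -m pendant '[[[-2,-50,-5,0,0,0],[-8,-105,-15,0,0,0],[-15,-160,-25,0,0,0],[-25,-215,-40,0,0,0],[-35,-270,-55,0,0,0],[-45,-320,-70,0,0,0],[-55.5,-360,-87,0,0,0],[-55.5,-370.5,-87,0,0,0],[-55.5,-370.5,-87,0,0,0]]]'; python3 - <<'E'
from h import *
a=snapshot("scene");b=snapshot("top");o=get_obs();print(o["tool_pos"],o["orientation"])
im=np.hstack([cv2.resize(x,None,fx=2,fy=2,interpolation=cv2.INTER_CUBIC) for x in(a["pixels"][130:310,120:320],b["pixels"][140:320,300:500])]);cv2.imwrite("pics/hover.png",im[:,:,::-1])
E
```

```text
clock: 2.48
tool_pos: [0.4679, -0.2815, 0.1495]
orientation: [-180.0, -0.0, 163.3]
force: [-0.9, 0.2, 0.4]
opening: 0.0878
[ 0.46835445 -0.28044459  0.14999213] [1.79993944e+02 4.16718619e-02 1.63397781e+02]
```

View pics/hover.png

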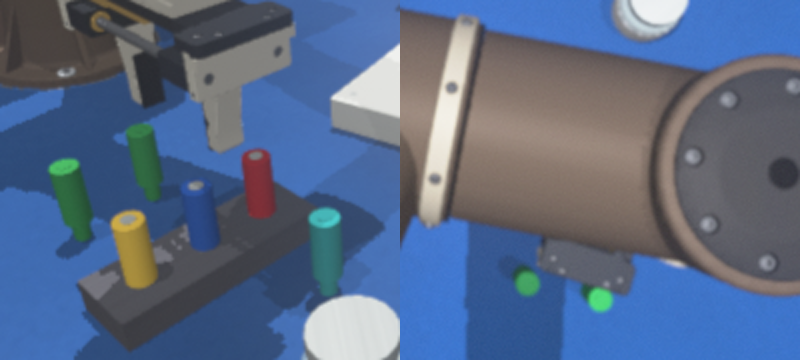

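Both fingers straddle the blue pin, at (200,215) in the left half of the crop, across the row and clear of red and yellow. I descend and grip.

```bash
python3 -m pendant '[[[0,0,-35,0,0,0],[0,0,-65,0,0,0],[0,0,-90,0,0,0],[0,0,-101,0,0,0],[0,0,-101,0,0,0],[0,0,-101,0,0,0]]]'; python3 -m pendant '[[[0,0,0,0,0,0],[0,0,0,0,0,0],[0,0,0,0,0,0],[0,0,0,0,0,0],[0,0,0,0,0,0],[0,0,0,0,0,0],[0,0,0,0,0,0],[0,0,0,0,0,0]]]' 1
```

```text
clock: 3.32
tool_pos: [0.4688, -0.281, 0.0497]
orientation: [-180.0, 0.1, 163.4]
force: [-0.2, -0.1, -0.9]
opening: 0.0876
clock: 4.32
tool_pos: [0.4679, -0.281, 0.0485]
orientation: [-180.0, -0.0, 163.4]
force: [0.9, -0.3, 0.2]
opening: 0.0256
```

```bash
python3 -m pendant '[[[0,0,15,0,0,0],[0,0,35,0,0,0],[0,0,65,0,0,0],[0,0,100,0,0,0],[0,0,110,0,0,0],[0,0,110,0,0,0],[0,0,110,0,0,0],[0,0,110,0,0,0]]]'; python3 - <<'E'
from h import *
a=snapshot("scene");b=snapshot("top");o=get_obs();print(o["tool_pos"],o["orientation"],o["force"],o["moment"],o["opening"])
cv2.imwrite("pics/lift.png",cv2.resize(a["pixels"][90:310,100:330],None,fx=2.4,fy=2.4)[:,:,::-1])
E
```

```text
clock: 5.32
tool_pos: [0.4672, -0.2808, 0.1574]
orientation: [-180.0, -0.1, 163.4]
force: [0.2, 0.3, -1.4]
opening: 0.0256
[ 0.46743018 -0.28092207  0.15767455] [-1.79996068e+02 -9.54074683e-02  1.63364289e+02] [-0.43474751  0.17828663 -1.01121131] [ 0.09047917 -0.07456366  0.02425003] 0.02547144046727998
```

View pics/lift.png

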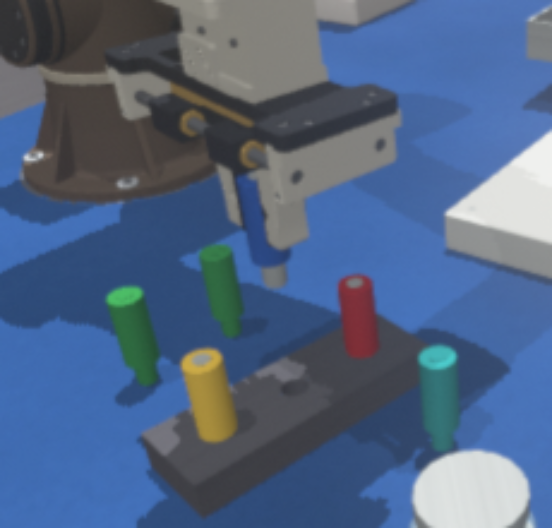

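The blue pin hangs upright in the grip above the empty middle hole, and red and yellow are untouched. I carry it over to the ring, starting 5 mm out in +x.

```bash
python3 -m pendant '[[[5,25,0,0,0,0],[15,75,0,0,0,0],[27,130,0,0,0,0],[40,188,0,0,0,0],[53,246,0,0,0,0],[66,304,0,0,0,0],[77,355,-10,0,0,0],[83,380,-40,0,0,0],[83,385.5,-65,0,0,0],[83,385.5,-72,0,0,0]]]'; python3 -m pendant '[[[0,0,0,0,0,0],[0,0,0,0,0,0],[0,0,-1,0,0,0],[0,0,-2,0,0,0],[0,0,-2,0,0,0]]]';python3 -m pendant '[[[0,0,-1,0,0,0],[0,0,-2,0,0,0],[0,0,-2,0,0,0],[0,0,-2,0,0,0]]]'
```

```text
clock: 6.68
tool_pos: [0.5497, 0.1045, 0.0845]
orientation: [-179.8, -0.2, 163.4]
force: [0.2, -1.1, -0.6]
opening: 0.0257
clock: 7.3
tool_pos: [0.5509, 0.1043, 0.0847]
orientation: [180.0, 0.0, 163.4]
force: [0.2, 0.1, -2.1]
opening: 0.0254
clock: 7.8
tool_pos: [0.5508, 0.1045, 0.0825]
orientation: [-180.0, -0.0, 163.4]
force: [-0.4, 0.1, -1.8]
opening: 0.0256
```

```bash
for i in 1 2; do python3 -m pendant '[[[0,0,-1,0,0,0],[0,0,-2,0,0,0],[0,0,-2,0,0,0],[0,0,-2,0,0,0]]]'; done; python3 -m pendant '[[[0,0,-1,0,0,0],[0,0,-1,0,0,0],[0,0,-1,0,0,0]]]'
```

```text
clock: 8.3
tool_pos: [0.5508, 0.1045, 0.0805]
orientation: [-180.0, -0.0, 163.4]
force: [0.1, -0.0, -2.3]
opening: 0.0256
clock: 8.8
tool_pos: [0.5508, 0.1045, 0.0785]
orientation: [180.0, -0.0, 163.4]
force: [0.2, -0.1, -2.0]
opening: 0.0254
clock: 9.18
tool_pos: [0.551, 0.1045, 0.0784]
orientation: [180.0, 0.0, 163.4]
force: [-2.8, -0.2, 6.4]
opening: 0.0255
```

Contact is at TCP z ≈ 0.0784 and the arm is stiff, so I sweep in single 2 mm steps under light preload. A check after each step breaks the chain if z drops or the force changes.

```bash
cat > chk.py <<'E'
from plant import *; import sys
import numpy as np
o=get_obs();p=o["tool_pos"]*1000;f=o["force"]
hit=f[2]<5 or p[2]<77.9 or np.hypot(f[0],f[1])>18 or f[2]>30
print(np.round(p,1),np.round(f,1),round(o["clock"],2),"HIT" if hit else ""); sys.exit(hit)
E
python3 -m pendant '[[[0,0,-0.5,0,0,0],[0,0,-0.5,0,0,0]]]' >/dev/null && python3 chk.py &&
python3 -m pendant '[[[-0.4,1.9,0,0,0,0]]]' >/dev/null && python3 chk.py &&
python3 -m pendant '[[[-1.1,1.6,0,0,0,0]]]' >/dev/null && python3 chk.py &&
python3 -m pendant '[[[-1.6,1.1,0,0,0,0]]]' >/dev/null && python3 chk.py &&
python3 -m pendant '[[[-1.9,0.4,0,0,0,0]]]' >/dev/null && python3 chk.py
```

```text
[551.  104.5  78.3] [-4.1 -0.3  9.8] 9.43 False
```

```bash
sed -i 's/sys.exit(hit)/sys.exit(int(hit))/' chk.py
python3 -m pendant '[[[0,0,-0.5,0,0,0],[0,0,-0.5,0,0,0]]]' >/dev/null && python3 chk.py &&
python3 -m pendant '[[[-0.4,1.9,0,0,0,0]]]' >/dev/null && python3 chk.py &&
python3 -m pendant '[[[-1.1,1.6,0,0,0,0]]]' >/dev/null && python3 chk.py &&
python3 -m pendant '[[[-1.6,1.1,0,0,0,0]]]' >/dev/null && python3 chk.py &&
python3 -m pendant '[[[-1.9,0.4,0,0,0,0]]]' >/dev/null && python3 chk.py
```

```text
[551.1 104.6  78.3] [-5.7  0.  14.6] 9.68 
[550.9 105.5  78.3] [-0.6 -8.  10.5] 9.8 
[550.6 107.1  78.3] [ 1.7 -6.3  8. ] 9.93 
[549.5 108.7  78.2] [ 3.1 -2.6  6.3] 10.05 
[547.9 109.7  78.1] [ 4.1 -2.4  4.2] 10.18 HIT
```

```bash

python3 -m pendant '[[[0,0,0,0,0,0]]]' >/dev/null; python3 chk.py; python3 -m pendant '[[[0,0,0,0,0,0]]]' >/dev/null ; python3 chk.py;  python3 -m pendant '[[[0,0,-0.5,0,0,0],[0,0,-0.5,0,0,0]]]' >/dev/null ; python3 chk.py
```

```text
[547.4 109.9  77.8] [ 3.4 -1.3  6.6] 10.3 HIT
[547.5 110.   77.8] [ 2.2 -1.9  6.5] 10.43 HIT
[547.2 110.5  76.9] [2.5 2.5 3.2] 10.68 HIT
```

```bash
for i in 1 2 3; do python3 -m pendant '[[[0,0,-0.5,0,0,0],[0,0,-0.5,0,0,0]]]' >/dev/null ; python3 chk.py; done
```

```text
[547.3 110.6  76.5] [2.4 3.3 6.1] 10.93 HIT
[547.4 110.7  76.3] [1.4 3.6 8.8] 11.18 HIT
[547.4 111.   75.2] [3.2 5.  3.3] 11.43 HIT
```

The pin is sinking in, about 3 mm so far, with the socket pulling it toward +x+y. I relieve the side force and continue down.

```bash
python3 -m pendant '[[[1,1,0,0,0,0],[2,2,0,0,0,0],[2,2,-0.5,0,0,0],[2,2,-1,0,0,0],[2,2,-1,0,0,0]]]'; python3 chk.py;  python3 -m pendant '[[[0,0,-1,0,0,0],[0,0,-1,0,0,0]]]' >/dev/null; python3 chk.py; python3 -m pendant '[[[0,0,-1,0,0,0],[0,0,-1,0,0,0]]]' >/dev/null; python3 chk.py
```

```text
clock: 12.05
tool_pos: [0.5477, 0.1115, 0.0733]
orientation: [-180.0, -0.0, 163.4]
force: [2.8, 1.8, -0.6]
opening: 0.0256
[547.7 111.5  73.3] [ 2.8  1.8 -0.6] 12.05 HIT
[547.8 111.5  72.5] [ 2.4  3.2 -0.4] 12.3 HIT
[547.8 111.4  71.4] [ 2.8  2.9 -0.5] 12.55 HIT
```

```bash
python3 -m pendant '[[[0,0,-1,0,0,0],[0,0,-2,0,0,0],[0,0,-3,0,0,0],[0,0,-4,0,0,0],[0,0,-4,0,0,0]]]'>/dev/null; python3 chk.py;  python3 -m pendant '[[[0,0,-1,0,0,0],[0,0,-2,0,0,0],[0,0,-3,0,0,0],[0,0,-4,0,0,0],[0,0,-4,0,0,0]]]'>/dev/null; python3 chk.py;python3 -m pendant '[[[0,0,-1,0,0,0],[0,0,-2,0,0,0],[0,0,-3,0,0,0],[0,0,-3,0,0,0]]]'>/dev/null; python3 chk.py
```

```text
[547.8 111.5  67.4] [ 2.4  4.  -0. ] 13.18 HIT
[547.9 111.5  63.5] [ 2.4  3.5 -0.5] 13.8 HIT
[547.9 111.5  60.5] [ 3.2  3.1 -0.3] 14.3 HIT
```

```bash
for i in 1 2 3; do python3 -m pendant '[[[0,0,-0.7,0,0,0],[0,0,-0.7,0,0,0],[0,0,-0.7,0,0,0]]]'>/dev/null; python3 chk.py; done
```

```text
[547.9 111.5  59.8] [ 2.4  4.  -0.1] 14.68 HIT
[547.9 111.5  59.2] [2.8 3.7 0.3] 15.05 HIT
[547.9 111.5  58.5] [1.9 3.8 1.9] 15.43 HIT
```

```bash
for i in 1 2 3; do python3 -m pendant '[[[0,0,-0.5,0,0,0],[0,0,-0.5,0,0,0],[0,0,-0.5,0,0,0]]]'>/dev/null; python3 chk.py; done
```

```text
[547.9 111.5  58.5] [1.5 4.8 5.7] 15.8 HIT
[548.  111.5  58.4] [-1.1  4.1 11. ] 16.18 HIT
[548.  111.5  58.4] [-2.2  3.4 14.3] 16.55 HIT
```

It is seated at z 58.4, exactly 20 mm below first contact. I take off the preload, release, and look before retreating.

```bash
python3 -m pendant '[[[0.3,0.5,1,0,0,0],[0.3,0.5,1,0,0,0]]]'; python3 -m pendant '[[[0,0,0,0,0,0],[0,0,0,0,0,0],[0,0,0,0,0,0],[0,0,0,0,0,0],[0,0,0,0,0,0],[0,0,0,0,0,0]]]' -1; python3 -m pendant '[[[0,0,10,0,0,0],[0,0,30,0,0,0],[0,0,60,0,0,0],[0,0,110,0,0,0],[0,0,150,0,0,0],[0,0,150,0,0,0]]]'; python3 -m pendant '[[[-20,30,0,0,0,0],[-50,80,0,0,0,0],[-80,130,0,0,0,0],[-110,180,0,0,0,0],[-130,220,0,0,0,0],[-130,220,0,0,0,0],[-130,220,0,0,0,0]]]'; python3 - <<'E'
from h import *
a=snapshot("scene");b=snapshot("top")
im=np.hstack([cv2.resize(a["pixels"][100:380,140:440],(400,373)),cv2.resize(b["pixels"][60:340,150:450],(400,373))]);cv2.imwrite("pics/end.png",im[:,:,::-1])
g=b["pixels"].astype(float).min(2)
o=np.load("top0.npy",allow_pickle=True).item()["pixels"].astype(float).min(2)
for x,y in((364,217),(420,235)):
    for q in(o,g):
        w=q[y-6:y+7,x-6:x+7]; w=np.where(w>150,w,0);yy,xx=np.mgrid[y-6:y+7,x-6:x+7];print((w*xx).sum()/w.sum(),(w*yy).sum()/w.sum())
E
```

```text
clock: 16.8
tool_pos: [0.548, 0.1116, 0.0584]
orientation: [-180.0, -0.0, 163.4]
force: [-0.3, 1.2, 9.0]
opening: 0.0254
clock: 17.55
tool_pos: [0.5481, 0.1119, 0.0579]
orientation: [-180.0, -0.0, 163.4]
force: [-0.0, 0.1, -0.9]
opening: 0.0798
clock: 18.3
tool_pos: [0.55, 0.1127, 0.2125]
orientation: [179.7, 0.3, 163.4]
force: [0.3, -0.5, -0.3]
opening: 0.0877
clock: 19.18
tool_pos: [0.4178, 0.3316, 0.2076]
orientation: [-179.9, -0.0, 163.4]
force: [0.5, -1.0, -0.5]
opening: 0.0873
364.4144565782631 217.24683654012827
364.3693519858498 217.2350860266924
420.45009357454774 234.514192139738
420.39479166666666 234.45803571428573
```

View pics/end.png

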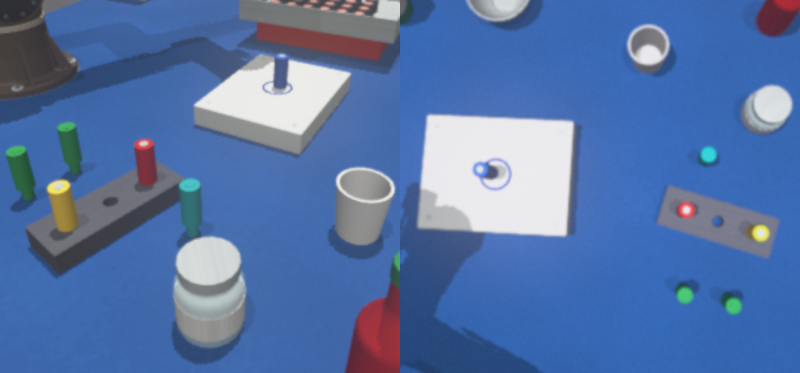

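In the end view the blue pin stands upright inside the ring, left crop (281,72) and right crop (483,170). Red, yellow, cup and jar look unmoved. I check its height and tilt numerically before handing in.

```bash
python3 - <<'E'
from h import *
b=snapshot("top");a=snapshot("scene")
def blob(s,x0,y0,x1,y1):
    p=s["pixels"].astype(int);m=((p[...,2]-p[...,0]>50)).astype(np.uint8);k=np.zeros_like(m);k[y0:y1,x0:x1]=m[y0:y1,x0:x1]
    k=cv2.morphologyEx(k,cv2.MORPH_OPEN,np.ones((3,3),np.uint8));n,l,st,ce=cv2.connectedComponentsWithStats(k);i=1+np.argmax(st[1:,4]);ys,xs=np.where(l==i)
    return xs,ys,st[i]
xs,ys,st=blob(a,325,125,375,185);print("scene",st)
cols=[(np.mean(xs[ys==y]),y,(ys==y).sum()) for y in np.unique(ys)];print(cols)
K=lambda n:None
# project expected axis points into scene
def proj(s,P):
    T=np.linalg.inv(np.array(s["pose"]));r=cv2.Rodrigues(T[:3,:3])[0]
    M=np.array([[s["fx"],0,s["cx"]],[0,s["fy"],s["cy"]],[0,0,1]])
    return np.round(cv2.projectPoints(np.array(P,float),r,T[:3,3],M,np.array(s["dist"],float))[0].reshape(-1,2),1).tolist()
P=[[.548,.1117,.04],[.548,.1117,.07],[.548,.1117,.10]]
print("expected home scene",proj(a,P),"top",proj(b,P))
xs,ys,st=blob(b,195,165,235,215);print("top",st,xs.mean(),ys.mean())
z=b["depth"]; 
x,y=map(int,proj(b,P)[2]); T=np.array(b["pose"])
for dy in(-1,0,1):
  for dx in(-1,0,1):
    d=z[y+dy,x+dx];print(round(float((T@[ (x+dx-b["cx"])/b["fx"]*d,(y+dy-b["cy"])/b["fy"]*d,d,1])[2]),4),end=" ")
im=np.hstack([cv2.resize(a["pixels"][120:190,310:390],(400,350),interpolation=cv2.INTER_CUBIC),cv2.resize(b["pixels"][155:225,180:260],(400,350),interpolation=cv2.INTER_CUBIC)]);cv2.imwrite("pics/pin.png",im[:,:,::-1])
E
```

```text
scene [325 133  35  33 359]
[(np.float64(326.0), np.int64(133), np.int64(3)), (np.float64(327.5), np.int64(134), np.int64(6)), (np.float64(330.5), np.int64(135), np.int64(12)), (np.float64(332.0), np.int64(136), np.int64(15)), (np.float64(333.0), np.int64(137), np.int64(17)), (np.float64(334.5), np.int64(138), np.int64(20)), (np.float64(337.0), np.int64(139), np.int64(25)), (np.float64(338.82142857142856), np.int64(140), np.int64(28)), (np.float64(340.125), np.int64(141), np.int64(24)), (np.float64(343.3157894736842), np.int64(142), np.int64(19)), (np.float64(345.7894736842105), np.int64(143), np.int64(19)), (np.float64(346.7647058823529), np.int64(144), np.int64(17)), (np.float64(343.8181818181818), np.int64(145), np.int64(11)), (np.float64(350.5), np.int64(146), np.int64(8)), (np.float64(350.5), np.int64(147), np.int64(8)), (np.float64(350.5), np.int64(148), np.int64(8)), (np.float64(350.5), np.int64(149), np.int64(8)), (np.float64(350.5), np.int64(150), np.int64(8)), (np.float64(350.5), np.int64(151), np.int64(8)), (np.float64(350.0), np.int64(152), np.int64(7)), (np.float64(350.0), np.int64(153), np.int64(7)), (np.float64(350.0), np.int64(154), np.int64(7)), (np.float64(350.0), np.int64(155), np.int64(7)), (np.float64(350.0), np.int64(156), np.int64(7)), (np.float64(350.0), np.int64(157), np.int64(7)), (np.float64(350.0), np.int64(158), np.int64(7)), (np.float64(350.0), np.int64(159), np.int64(7)), (np.float64(350.0), np.int64(160), np.int64(7)), (np.float64(350.0), np.int64(161), np.int64(7)), (np.float64(350.0), np.int64(162), np.int64(7)), (np.float64(350.0), np.int64(163), np.int64(7)), (np.float64(349.5), np.int64(164), np.int64(6)), (np.float64(350.0), np.int64(165), np.int64(5))]
expected home scene [[349.8, 164.5], [350.4, 153.3], [351.1, 141.7]] top [[217.6, 189.3], [213.4, 188.0], [208.9, 186.6]]
top [205 181  12  12 100] 210.6 186.71
0.1017 0.1014 0.1007 0.1004 0.1008 0.0996 0.1 0.0997 0.099
```

View pics/pin.png

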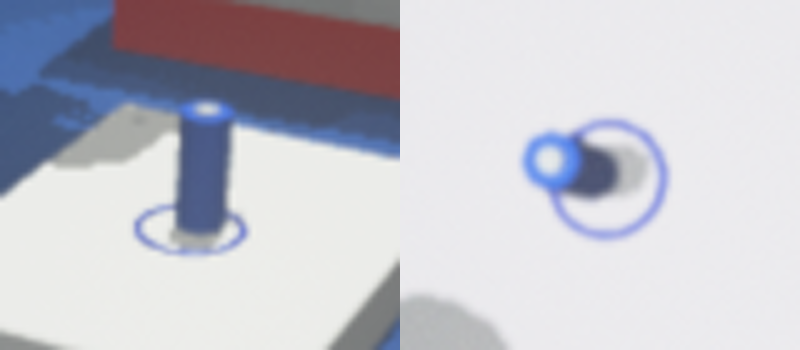

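The top of the handle reads z ≈ 0.100, as expected when home. It is upright, and its axis matches the expected projection within about 1 px. I hand in.

```bash
python3 -c "
from plant import *
print(get_obs()['clock']);print(close_job())"
```

```text
19.375
the job is handed in; nothing more can be done
None
```

The blue pin is in the board's socket, standing on its own with the handle fully home. I handed the job in at 19.4 s.

- **What I did:** I took the pin from the middle hole of the rack and swept it over the board under light preload, with about 17 N vertical at most. It dropped in about 8 mm from the ring's centre. I followed it down while still gripping it, pressed it home with about 16 N, released it and drew back.
- **Depth and tilt:** The tool sank 20 mm from first contact to seated. The depth image puts the handle's top at about 0.100 m, which is where it should be when home. The pin looks upright and sits within about 1 px of the expected position in the scene view and 2 px in the top view.
- **Other items:** The red and yellow pins have moved less than 0.1 px in the top view. The cup and jar look unmoved, but I checked those by eye only.

No check failed. My sweep check printed "HIT" on every reading after the drop-in, as it was set to, because the pin was then below the board's top.

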